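Load a slide holder under a stage clip

TASK

Load the slide holder into the clip stage: press the clip's long thumb bar down with one fingertip so the jaw lifts, and, keeping it held down all the way so that the jaw never drags on the holder, push the holder along its channel with the other fingertip until it is fully home against the end stop. Then let the bar up so that the clip closes on the holder, and move clear. Only press and push: do not pick up or tip the holder, and leave the other things on the bench where they are.

Things in the scene. Friction and masses are not known exactly. Their poses are not given: they have to be found in the camera images.
- stage: Fixed grey-painted clip stage: base plate 12 mm thick, spanning x -130..+95, y -60..+95 mm about its origin (on the bench, on the channel's middle line). x = push direction, y = left when looking along it, z up. Channel bed: z 12 mm, open at the rear (-x), between rails 6 mm high over the bed with inner faces at y +-27 mm.
- home_mark (a point): Where the slide holder's origin is when it is fully home (stage x +40, y 0, z 12 mm), against the end stop, a steel block 11 mm high over the bed with its face at stage x +75 mm.
- hinge (a point): Point on the clip's hinge line, which runs along stage x at y +40, z 30 mm: barrel of radius 4 mm from x -116 to +66 mm, small posts at its ends up to z 33 mm.
- clip (a joint): Spring clip's angle in rad. 0 = closed as found (jaw 2 mm over the bed, blocking the channel); grows as the thumb bar is pressed; 0.34 = limit. About 0.13: jaw rests on the holder; above 0.16: clear of it; 0.25 to 0.32: good held-open position. The spring always closes it; the bar takes about 3 N to start and 8 N at 0.3.
- bar_top (a point): Mid-width point on top of the clip's thumb bar, at stage x -60 mm; moves with the clip. Steel strip 4 mm thick, 38 mm wide (stage y +52..+90 when held down), from stage x -125 to +55 mm. Closed, it slopes up outwards, top 33 mm over the bench at mid-width; at 0.28 rad it is level, top 24 mm over the bench. A fingertip may slide along it.
- jaw (a point): Lowest point of the clip's jaw, a rounded foot over the channel at stage y -5 mm, x +30..+60 mm (this point x +45), on a 22 mm wide arm from the hinge; moves with the clip, up to 15 mm higher when the bar is fully down.
- slide_holder: Loose white slide holder, about 0.12 kg: flat plate 70 (x) x 50 (y) x 8 mm with a glass slide in its top and an upright lip across its rear (-x) end, 5 mm thick, 24 mm high over the holder's underside. Origin: centre of its underside; axes as the stage's. It starts lying in the channel, short of the jaw.
- lip (a point): Point on the rear face of the holder's lip, mid-width, 16 mm over the holder's underside (28 mm over the bench): push here, towards stage +x.
- tweezers: Bystander: steel tweezers, 120 x 11 x 8 mm, lying right of the stage. Origin: centre of underside.
- tape_roll: Bystander: roll of tape, 61 mm across, 19 mm high, right of the stage, near its rear end. Origin: centre of underside.
- timer: Bystander: small bench timer, 64 x 62 x 19 mm, left of the stage. Origin: centre of underside.
Mind the look-alikes: they are no part of the job. What is shaped like the slide_holder but pink is not meant.

How it is judged:
By the outcome, as a careful person would: the job done as asked, in the order asked, and still so for the second after the job is handed in, with the robot touching nothing.
It also fails if it takes over 48 s, if anything falls off the work surface, if the arm or the gripper's body presses on something with over 40 N, if the wrist force passes 120 N, or if a joint passes its speed limit or range.

ROBOT

A 6-joint arm with a two-finger parallel gripper is mounted at the origin on a cart in front of the work surface, level with it; the furniture and walls round the work are solid. World frame = base frame: x ahead of the robot, y to its left, z up, the work surface at z = 0. Lengths are in mm, angles in rad, forces in N, time in s.
With the tool pointing down it reaches from about 275 to 750 mm from the base axis. Payload 10.2 kg.
Tool frame: the origin (TCP) lies between the finger pads; the fingertips stand 17 mm ahead of it and the grasp point (between the pads) lies 2 mm behind it (tips_ahead is the distance from the TCP to the fingertips, in mm); z points along the fingers, y is the line along which they close (so a half turn about z gives the same grasp; the last joint's range is limited). The gripper opens to 85 mm and grips with 20 to 120 N. Pads are 22 mm wide; open, the fingers measure 114 mm over their backs; the gripper's body (76 mm by 85 mm) begins 54 mm behind the grasp point. The pads swing forward as they close: fully open they stand 13 mm farther back than shut.
Start: joints at [-1.41, 0.313, 1.498, -0, 1.331, -0.223], TCP at [196.572, -486.817, 248.294] pointing down, gripper open.
Joint ranges: [-2.94, 2.94], [-0.97, 2.17], [0.19, 2.56], [-1.23, 4.37], [0.02, 3.11], [-2.88, 2.88]. Speed limits (rad/s): [2.39, 2.39, 3.01, 3.14, 3.14, 3.14].

INTERFACE

Orientations are given as a unit quaternion [w, x, y, z].
In Python, from rig import sense, capture, finish_job, boxes_of, tips_ahead gives the robot as it stands.
- The arm moves only by the tool drive_tool, never from a script. Its argument "commands" is text: rows parted by semicolons, each of 7 numbers parted by spaces: the shift along the world's x, y, z in units of 0.1 m (1.0 is 0.1 m), then the turn, a rotation vector about the world's x, y, z in units of pi/4 rad (1.0 is pi/4 rad), then the opening in per cent of the stroke, from 0 (shut) to 100 (fully open). A call has 1 to 20 rows; each row shifts and turns the commanded pose from where the row before left it; what a row does not reach is not made up. A row lasts 1/12 s, in which the tool goes at most 41.7 mm and 7.16 degrees, less where a joint would pass 70% of its speed; a pose out of reach is approached as far as the arm can. A call with a number of a shift or a turn outside -1 to 1 is refused whole. A call with a gripper value outside its range is refused whole. The fingers move at their own pace and stop on an object; "force" is the grip in N (left out, the last holds). Time passes only in rows, so rows that do not move let the fingers close. It gives the time, the measured TCP pose, the force, the opening and the grip force at its end, in the units of the state.
- sense(): the state, without advancing time (a new reading comes with each control period).
- capture(name): name is "side" or "top"; returns a dict with "pixels" (480x640x3 uint8, blue, green, red), "fov_y" (degrees; the focal length in pixels is half the picture's height over the tangent of half this angle, whatever the lens; pixels are square), "cx", "cy" (the principal point, pixels), "k1" (the pictures are not rectified: a ray, as slopes to the right and down, at radius r is drawn at 1 + k1 r^2 times it, then the intrinsics apply), "position" and "attitude" of the camera in the world. Camera axes: x right, y down, z forward; pixel columns grow to the right and rows downward; lengths in mm; the calibration is good to about 2 mm. A picture is of the moment at which its call begins. There is no depth.
- finish_job(): hands the job in; it is judged then, once.
Trained networks look in a picture, given as the dict that the camera call returned (one of the last four; its "shot" number tells which), for a name from the list of things; names that differ only in an ending like _2 or _b are one class to them, and where a whole thing is asked for, a point or a joint stands for the part that bears it (a point fixed in the world has none). Each returns a list of dicts, best first, with "confidence" (0 to 1); they miss things now and then, are a little off and sometimes report something else, mostly with a low value. They report only what shows in the picture. A call takes as long as a camera call. They do not tell look-alikes from the thing itself.
- boxes_of(picture, name): "position" ([column, row] in pixels, amid what is visible of it).
The state is a dict: "time_s": time; "joints": joint angles; "dq": joint speeds; "tau": joint torques, N m; "eef_pos": TCP position; "ee_rot": TCP orientation; "force": force on the tool from outside, world axes, zero at the start; "wrist_torque": the same for the moment, N m; "grip_width": opening from 0.0 (shut) to 1.0 (fully open); "grip_force": force on a finger pad.
Only numpy, scipy, OpenCV 4.12 (cv2) and the standard library are available. Lean on these libraries where they do the work, as an engineer would, in place of code of your own. Each camera call takes 0.05 s, during which the arm holds its last target. There are 200 camera calls.

## Working session

There is one attempt and no reset: what is moved stays moved. The work goes in short steps, Python scripts to look and compute and a tool call to move; the robot and the scene stay as the last step left them, time stands still between calls to the robot, and variables do not carry over. Pictures are saved under pics/ and viewed, at most 10 in all, crops included, and the job is handed in when it is done.

Besides the shell and the picture viewer there is one more tool, called after "Call:" as name(argument=value, ...) on one line, values as JSON. drive_tool: Moves the arm, as the interface text tells. Shifts and turns lie within -1 to 1; 1 stands for 0.1 m of shift or pi/4 rad of turn. Its arguments: {"type":"object","properties":{"commands":{"type":"string"},"force":{"type":"number"}},"required":["commands"]}

```bash
mkdir -p pics; cat > h.py <<'E'
import numpy as np, cv2, pickle
from scipy.spatial.transform import Rotation as R
def cam(p):
    f=240/np.tan(np.radians(p["fov_y"])/2)
    q=p["attitude"]; 
    q=np.array(q)
    M=q if q.shape==(3,3) else R.from_quat(q,scalar_first=True).as_matrix()
    return f,M,np.array(p["position"])
def proj(p,X):
    f,M,c=cam(p); v=(np.atleast_2d(X)-c)@M; s=v[:,:2]/v[:,2:]
    r2=(s**2).sum(1,keepdims=True); s=s*(1+p["k1"]*r2)
    return s*f+[p["cx"],p["cy"]]
def ray(p,uv,z):
    f,M,c=cam(p); d=(np.array(uv,float)-[p["cx"],p["cy"]])/f; s=d.copy()
    for _ in range(20): s=d/(1+p["k1"]*(s@s))
    w=M@np.array([s[0],s[1],1]); return c+w*(z-c[2])/w[2]
E
python3 - <<'E'
from rig import *
from h import *
for n in("top","side"):
    p=capture(n); cv2.imwrite(f"pics/{n}0.png",p["pixels"]); pickle.dump(p,open(n+"0.pkl","wb"))
    print(n,{k:v for k,v in p.items() if k!="pixels"})
    for t in("stage","slide_holder","clip","lip","jaw","bar_top","home_mark","hinge","tweezers","tape_roll","timer"):
        try: print(t,[(np.round(b["position"]).tolist(),round(b["confidence"],2)) for b in boxes_of(p,t)])
        except Exception as e: print(t,e)
print(sense(),tips_ahead)
E
```

```text
top {'fov_y': 43.20720360320011, 'cx': 311.0346466961464, 'cy': 243.0719112746397, 'k1': -0.005885734155883331, 'position': array([ 407.76878718,   51.88303312, 1178.48452116]), 'attitude': array([-0.03568424,  0.71291013, -0.69938404,  0.03671167]), 'shot': 1}
stage [([284.0, 229.0], 0.62)]
slide_holder [([248.0, 343.0], 0.94), ([390.0, 296.0], 0.78), ([285.0, 246.0], 0.72)]
clip [([263.0, 227.0], 0.62)]
lip [([388.0, 298.0], 0.97), ([249.0, 339.0], 0.9), ([289.0, 245.0], 0.72), ([217.0, 224.0], 0.36), ([282.0, 227.0], 0.24)]
jaw [([261.0, 228.0], 0.63), ([213.0, 227.0], 0.2)]
bar_top [([260.0, 231.0], 0.74)]
home_mark [([280.0, 231.0], 0.87)]
hinge [([280.0, 227.0], 0.57)]
tweezers []
tape_roll [([337.0, 289.0], 0.79), ([257.0, 229.0], 0.29)]
timer [([282.0, 227.0], 0.75)]
side {'fov_y': 47.70966355312186, 'cx': 319.1394797300884, 'cy': 229.58480512386103, 'k1': -0.016216887468188206, 'position': array([ 327.25393692, -563.96133369,  636.7211614 ]), 'attitude': array([-0.40033159,  0.90539547, -0.12845133,  0.05910939]), 'shot': 2}
stage [([343.0, 222.0], 0.57)]
slide_holder [([316
[... 448 characters left out ...]

{'time_s': 1.2, 'joints': array([-1.41041231e+00,  3.12896935e-01,  1.49770496e+00, -8.87460909e-06,
        1.33096672e+00, -2.23395193e-01]), 'dq': array([ 0.00089144,  0.00124826,  0.00015751,  0.00131439, -0.00043203,
        0.00029193]), 'tau': array([-7.02731586e-05, -4.12163579e+01, -2.59897131e+01, -1.67191233e-04,
        5.70842803e-04,  2.15668234e-05]), 'eef_pos': array([ 196.56536053, -486.82537486,  248.29387445]), 'ee_rot': array([ 1.18782746e-05,  9.81645412e-01,  1.90715191e-01, -4.68681073e-06]), 'force': array([-1.01597591,  0.43009554,  0.43757009]), 'wrist_torque': array([-0.03205771, -0.03179145,  0.00181553]), 'grip_force': 0.0, 'grip_width': 0.9967570204242842} 17.0
```

```bash
python3 -c "
import cv2
a=cv2.imread('pics/top0.png')[150:375,170:470];b=cv2.imread('pics/side0.png')[130:370,170:490]
cv2.imwrite('pics/top0c.png',cv2.resize(a,(800,600),interpolation=2));cv2.imwrite('pics/side0c.png',cv2.resize(b,(800,600),interpolation=2))"
```

```text
(no output)
```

View pics/top0c.png

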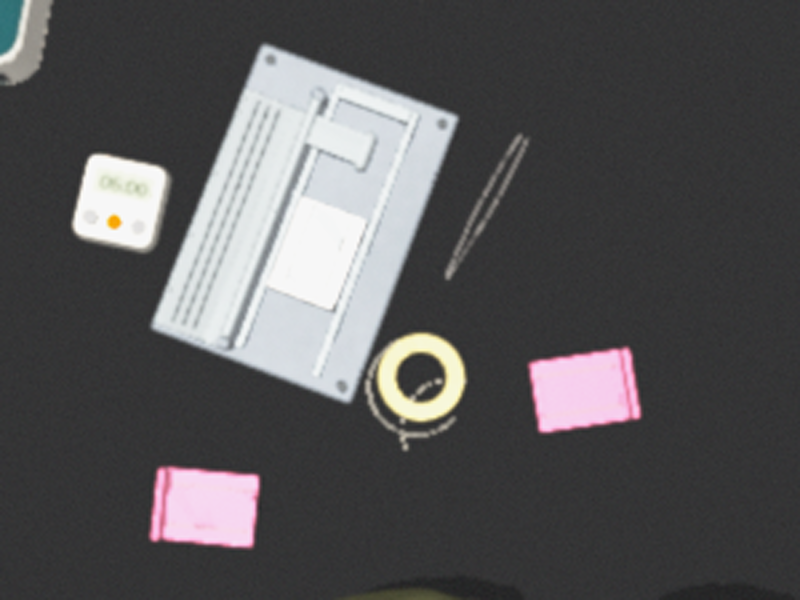

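View pics/side0c.png

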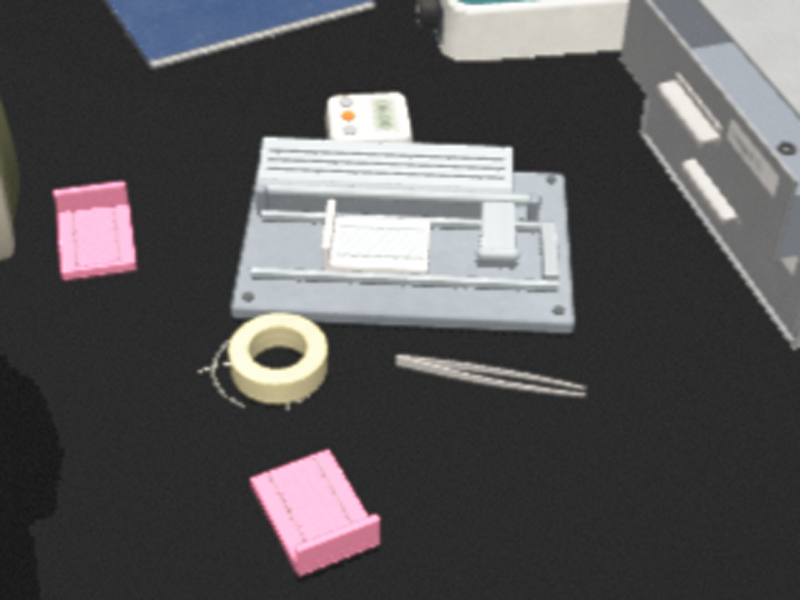

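The white holder in the stage channel (top full-image about 288,243; side about 319,228) is the one meant. The two pink ones, at top (248,341) and (389,296), are look-alikes. The tape roll sits right of the stage's rear, and its clearance needs checking. Next I fit the stage pose.

```bash
cat >> h.py <<'E'
def S2W(T,X):
    x,y,a=T; X=np.atleast_2d(np.array(X,float)); c,s=np.cos(a),np.sin(a)
    return np.c_[x+c*X[:,0]-s*X[:,1], y+s*X[:,0]+c*X[:,1], X[:,2]]
E
python3 - <<'E'
from h import *
from scipy.optimize import least_squares
pt=pickle.load(open("top0.pkl","rb"));ps=pickle.load(open("side0.pkl","rb"))
T=lambda u:np.array(u)/2.6667+[170,150]; S=lambda u:np.array(u)/2.5+[170,130]
tp=[((95,95,12),(263,44)),((95,-60,12),(458,115)),((-130,-60,12),(350,402))]
sp=[((95,-60,12),(574,321)),((-130,-60,12),(235,312)),((95,95,12),(563,174))]
A=[(ray(pt,T(u),12),X) for X,u in tp]
print(np.round([a[0] for a in A],1))
def res(q):
    r=[proj(pt,S2W(q,X))[0]-T(u) for X,u in tp]+[proj(ps,S2W(q,X))[0]-S(u) for X,u in sp]
    return np.ravel(r)
o=least_squares(res,[420,80,0]);q=o.x
if abs(o.fun).max()>5: o=least_squares(res,[420,80,-.5]);q=o.x
print(q,np.round(o.fun,1)); np.save("q.npy",q)
def inv(w): 
    c,s=np.cos(q[2]),np.sin(q[2]); d=w[:2]-q[:2]; return np.round([c*d[0]+s*d[1],-s*d[0]+c*d[1]],1)
for n,p,u,z in [("lip top rear L",pt,T((268,287)),36),("lip rear R",pt,T((333,311)),36),("front L z20",pt,T((305,196)),20),("front R",pt,T((368,218)),20),
 ("side lip L top",ps,S((329,199)),36),("side front R",ps,S((429,272)),20),("side front L",ps,S((431,220)),20),("tape",pt,T((421,377)),19)]:
    print(n,inv(ray(p,u,z)))
for p,n in((pt,"top"),(ps,"side")):
    im=p["pixels"].copy(); 
    x0,y0,w,h=(170,150,300,225) if n=="top" else (170,130,320,240); k=800/w
    im=cv2.resize(im[y0:y0+h,x0:x0+w],(800,600),interpolation=2)
    def L(P,c):
        uv=(proj(p,S2W(q,P))-[x0,y0])*k; cv2.polylines(im,[np.int32(uv)],True,c,1)
    L([(95,95,12),(95,-60,12),(-130,-60,12),(-130,95,12)],(0,0,255))
    L([(75,27,18),(75,-27,18),(-116,-27,18),(-116,27,18)],(0,255,0))
    for xh in (-20,-30,):
        L([(xh-35,25,36),(xh-35,-25,36),(xh-30,-25,36),(xh-30,25,36)],(255,0,0) if xh==-20 else (0,160,255))
    cv2.imwrite(f"pics/{n}ov.png",im)
a,b=[cv2.imread(f"pics/{n}ov.png") for n in("top","side")]
cv2.imwrite("pics/ov.png",np.vstack([a[20:420,100:500],b[100:340,200:600]])[:600] if 0 else np.hstack([a[20:420,120:480],b[100:500,200:600]]))
E
```

```text
[[676.9 137.3  12. ]
 [626.8  -6.7  12. ]
 [416.2  68.   12. ]]
[ 5.58419663e+02  7.95252863e+01 -3.34237817e-01] [-0.4 -1.2  0.8 -0.8  1.3  0.2  0.5  0.4 -2.3 -1.3 -0.1 -1. ]
lip top rear L [-74.6  24.8]
lip rear R [-74.6 -24.4]
front L z20 [-2.8 24.4]
front R [ -2.  -23.9]
side lip L top [-70.8  26. ]
side front R [ -0.6 -26.4]
side front L [-0.3 26.3]
tape [-96.3 -99.1]
```

View pics/ov.png

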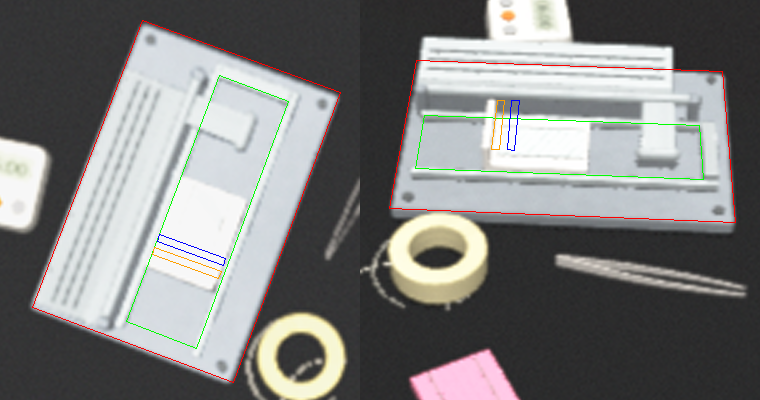

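Call:
drive_tool(commands="0.144 0.314 -0.049 0 0 -0.0457 70;0.144 0.314 -0.049 0 0 -0.0457 70;0.144 0.314 -0.049 0 0 -0.0457 70;0.144 0.314 -0.049 0 0 -0.0457 70;0.144 0.314 -0.049 0 0 -0.0457 70;0.144 0.314 -0.049 0 0 -0.0457 70;0.144 0.314 -0.049 0 0 -0.0457 70;0.144 0.314 -0.049 0 0 -0.0457 70;0.144 0.314 -0.049 0 0 -0.0457 70;0.144 0.314 -0.049 0 0 -0.0457 70;0.144 0.314 -0.049 0 0 -0.0457 70;0.144 0.314 -0.049 0 0 -0.0457 70;0.144 0.314 -0.049 0 0 -0.0457 70;0.144 0.314 -0.049 0 0 -0.0457 70;0.144 0.314 -0.049 0 0 -0.0457 70;0.144 0.314 -0.049 0 0 -0.0457 70;0.144 0.314 -0.049 0 0 -0.0457 70;0.144 0.314 -0.049 0 0 -0.0457 70;0.144 0.314 -0.049 0 0 -0.0457 70;0.144 0.314 -0.049 0 0 -0.0457 70")

```text
time_s: 2.87
eef_pos: [485.0, 143.1, 150.1]
ee_rot: [0.0, 0.986, -0.167, 0.0]
force: [-0.1, -1.5, 0.2]
grip_width: 0.702
grip_force: 0.0
```

Call:
drive_tool(commands="-0.011 -0.007 -0.3 0 0 0 70;0 0 -0.3 0 0 0 70;0 0 -0.25 0 0 0 70;0 0 0 0 0 0 70;0 0 0 0 0 0 70")

```text
time_s: 3.28
eef_pos: [483.3, 140.4, 65.2]
ee_rot: [0.0, 0.986, -0.166, -0.001]
force: [0.1, 0.4, 0.4]
grip_width: 0.7
grip_force: 0.0
```

```bash
python3 - <<'E'
from rig import *
from h import *
s=sense(); print(s["eef_pos"],s["force"],s["grip_width"])
ims=[]
for n,(x0,y0,w,h) in(("top",(220,160,110,150)),("side",(250,130,165,225))):
    p=capture(n); pickle.dump(p,open(n+"1.pkl","wb"))
    ims.append(cv2.resize(p["pixels"][y0:y0+h,x0:x0+w],(400,545),interpolation=2))
cv2.imwrite("pics/a1.png",np.hstack(ims))
E
```

```text
[483.29371526 140.44290478  65.20623934] [0.05343668 0.38873363 0.40682853] 0.700161238462795
```

View pics/a1.png

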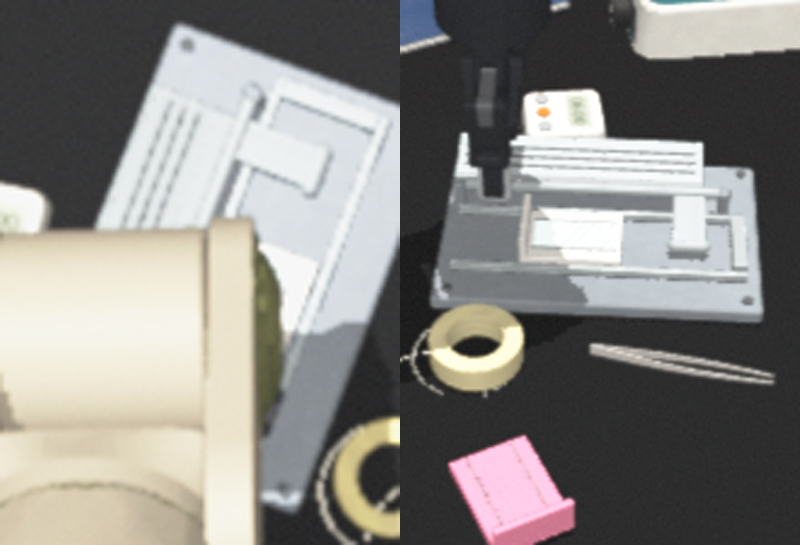

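Side view: the near fingertip is at crop (495,198), behind the lip at crop (525,230), with clearance. The top view is blocked by the arm. I'll descend by feel, and get the tip height from the side picture.

```bash
python3 - <<'E'
from h import *
p=pickle.load(open("side1.pkl","rb"));q=np.load("q.npy")
for z in (46,50,54,58,62): print(z,np.round((proj(p,S2W(q,[(-102,-9,z),(-80,-9,z)]))-[250,130])*2.424+[400,0]).tolist())
E
```

```text
46 [[475.0, 213.0], [508.0, 214.0]]
50 [[475.0, 209.0], [507.0, 210.0]]
54 [[475.0, 204.0], [507.0, 205.0]]
58 [[475.0, 200.0], [507.0, 201.0]]
62 [[474.0, 195.0], [507.0, 196.0]]
```

Call:
drive_tool(commands="0 0 -0.05 0 0 0 70;0 0 -0.05 0 0 0 70;0 0 0 0 0 0 70")

```text
time_s: 3.63
eef_pos: [483.3, 140.4, 55.1]
ee_rot: [0.0, 0.986, -0.166, -0.0]
force: [-0.4, -0.2, 0.4]
grip_width: 0.701
grip_force: 0.0
```

Call:
drive_tool(commands="0 0 -0.04 0 0 0 70;0 0 -0.02 0 0 0 70;0 0 0 0 0 0 70")

```text
time_s: 3.88
eef_pos: [483.3, 140.4, 48.9]
ee_rot: [0.0, 0.986, -0.166, -0.0]
force: [0.1, -0.3, 0.6]
grip_width: 0.704
grip_force: 0.0
```

Call:
drive_tool(commands="0 0 -0.02 0 0 0 70;0 0 0 0 0 0 70")

```text
time_s: 4.05
eef_pos: [483.4, 140.4, 47.0]
ee_rot: [0.0, 0.986, -0.166, -0.0]
force: [-0.0, -0.1, 0.1]
grip_width: 0.701
grip_force: 0.0
```

Call:
drive_tool(commands="0 0 -0.02 0 0 0 70;0 0 0 0 0 0 70")

```text
time_s: 4.22
eef_pos: [483.4, 140.5, 45.0]
ee_rot: [0.0, 0.986, -0.166, -0.0]
force: [0.1, 0.8, -0.7]
grip_width: 0.7
grip_force: 0.0
```

Call:
drive_tool(commands="0 0 -0.02 0 0 0 70;0 0 0 0 0 0 70")

```text
time_s: 4.38
eef_pos: [483.6, 140.5, 43.3]
ee_rot: [-0.0, 0.986, -0.166, 0.0]
force: [-0.4, 0.5, 3.6]
grip_width: 0.702
grip_force: 1.5
```

Call:
drive_tool(commands="0 0 -0.02 0 0 0 70;0 0 -0.02 0 0 0 70;0 0 -0.02 0 0 0 70;0 0 0 0 0 0 70")

```text
time_s: 4.72
eef_pos: [483.7, 140.4, 37.4]
ee_rot: [0.0, 0.986, -0.166, 0.0]
force: [-2.2, -0.9, 8.0]
grip_width: 0.699
grip_force: 3.9
```

Call:
drive_tool(commands="0 0 -0.02 0 0 0 70;0 0 0 0 0 0 70")

```text
time_s: 4.88
eef_pos: [483.6, 140.2, 35.7]
ee_rot: [0.0, 0.986, -0.166, 0.0]
force: [-3.1, -2.9, 10.7]
grip_width: 0.699
grip_force: 5.3
```

Call:
drive_tool(commands="0 0 -0.02 0 0 0 70;0 0 0 0 0 0 70;0 0 0 0 0 0 70")

```text
time_s: 5.13
eef_pos: [483.6, 140.0, 34.2]
ee_rot: [0.0, 0.986, -0.166, 0.0]
force: [-5.7, -5.6, 15.7]
grip_width: 0.704
grip_force: 7.3
```

```bash
python3 - <<'E'
from rig import *
from h import *
s=sense(); print(s["eef_pos"],s["force"],s["wrist_torque"],s["grip_width"])
p=capture("side"); pickle.dump(p,open("side2.pkl","wb")); q=np.load("q.npy")
x0,y0,w,h=250,155,160,110
im=cv2.resize(p["pixels"][y0:y0+h,x0:x0+w],(800,550),interpolation=2)
def rot(y,z,a): # clip angle a lowers bar (y>40)
    c,s_=np.cos(a),np.sin(a); dy,dz=y-40,z-30; return (40+c*dy+s_*dz, 30-s_*dy+c*dz)
# bar top outer/inner edges when level at .28: y 52..90, z24
for a,c in((.0,(0,255,0)),(.28,(0,0,255)),(.34,(255,0,0))):
    P=[]
    for x,y in((-125,52),(55,52),(55,90),(-125,90)):
        yy,zz=rot(y,24,a-.28); P.append((x,yy,zz))
    cv2.polylines(im,[np.int32((proj(p,S2W(q,P))-[x0,y0])*5)],True,c,1)
cv2.imwrite("pics/a2.png",im)
E
```

```text
[483.57091752 139.97127264  34.20034756] [-5.65437154 -5.55651838 15.70139211] [-0.53704744  0.80332124  0.09300128] 0.7043471782661505
```

View pics/a2.png

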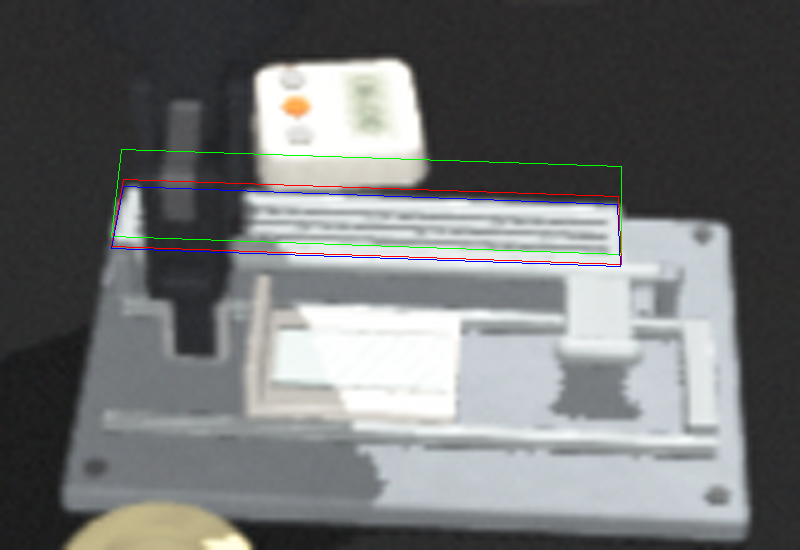

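The bar is pressed to roughly level or a little past, and the jaw is clearly lifted. The near finger at crop (195,350) stands behind the lip at (255,330). I'll ease up by about 1 mm and check the force.

Call:
drive_tool(commands="0 0 0.01 0 0 0 70;0 0 0 0 0 0 70")

```text
time_s: 5.35
eef_pos: [483.6, 140.1, 35.1]
ee_rot: [0.0, 0.986, -0.166, 0.0]
force: [-4.0, -4.8, 11.3]
grip_width: 0.696
grip_force: 6.1
```

Call:
drive_tool(commands="0 0 0.01 0 0 0 70;0 0 0 0 0 0 70")

```text
time_s: 5.52
eef_pos: [483.6, 140.2, 36.0]
ee_rot: [0.0, 0.986, -0.166, 0.0]
force: [-4.6, -2.7, 9.9]
grip_width: 0.695
grip_force: 5.2
```

```bash
cat > ang.py <<'E'
from h import *
q=np.load("q.npy")
def pt(x,a,y=90,z=24):
    a-=.28;c,s=np.cos(a),np.sin(a);dy,dz=y-40,z-30
    return (x,40+c*dy+s*dz,30-s*dy+c*dz)
def edge(p):  # mean row of dark->bright edge, columns of stage x 20..45
    g=cv2.GaussianBlur(cv2.cvtColor(p["pixels"],6).astype(float),(3,3),0); out=[]
    u0,u1=[int(proj(p,S2W(q,pt(x,.15)))[0,0]) for x in(18,48)]
    for u in range(u0,u1):
        v=int(proj(p,S2W(q,pt(35,.15)))[0,1]); col=g[v-14:v+14,u]; i=np.where((col[:-1]<120)&(col[1:]>=120))[0]
        if len(i): i=i[0]; out.append(v-14+i+(120-col[i])/(col[i+1]-col[i]))
    return np.median(out)
def row(p,a): return proj(p,S2W(q,pt(33,a)))[0,1]
p0=pickle.load(open("side0.pkl","rb"))
def angle(p):
    off=edge(p0)-row(p0,0); A=np.linspace(0,.4,81); r=[row(p,a)+off for a in A]
    return off,edge(p),np.interp(edge(p),r,A) if r[-1]>r[0] else None
E
python3 - <<'E'
from rig import *
from ang import *
p=capture("side");pickle.dump(p,open("side3.pkl","wb"))
for n in("side0","side2","side3"): print(n,angle(pickle.load(open(n+".pkl","rb"))))
E
```

```text
side0 (np.float64(-0.578706892112308), np.float64(187.31148867313917), np.float64(0.0))
side2 (np.float64(-0.578706892112308), np.float64(195.04422604422604), np.float64(0.349878186868342))
side3 (np.float64(-0.578706892112308), np.float64(193.16266025641025), np.float64(0.2718247026394357))
```

The clip is at about 0.28 rad, which is good. Now I push along stage +x, world (0.945, -0.328).

Call:
drive_tool(commands="0.0283 -0.0098 0 0 0 0 70;0.0283 -0.0098 0 0 0 0 70;0.0283 -0.0098 0 0 0 0 70;0.0283 -0.0098 0 0 0 0 70;0.0283 -0.0098 0 0 0 0 70;0.0283 -0.0098 0 0 0 0 70;0.0283 -0.0098 0 0 0 0 70;0.0283 -0.0098 0 0 0 0 70;0.0283 -0.0098 0 0 0 0 70;0.0283 -0.0098 0 0 0 0 70")

```text
time_s: 6.4
eef_pos: [510.7, 131.2, 35.5]
ee_rot: [-0.0, 0.986, -0.166, -0.002]
force: [-8.0, 2.5, 10.8]
grip_width: 0.701
grip_force: 5.6
```

```bash
python3 - <<'E'
from rig import *
from ang import *
s=sense();print(s["eef_pos"],s["force"],s["grip_width"])
p=capture("side");pickle.dump(p,open("side4.pkl","wb")); print(angle(p))
cv2.imwrite("pics/a4.png",cv2.resize(p["pixels"][155:265,250:410],(800,550),interpolation=2))
E
```

```text
[510.70033673 131.19896724  35.45742282] [-8.0255881   2.4854798  10.84648673] 0.701074406842087
(np.float64(-0.578706892112308), np.float64(194.04134165366614), np.float64(0.30866961970283846))
```

View pics/a4.png

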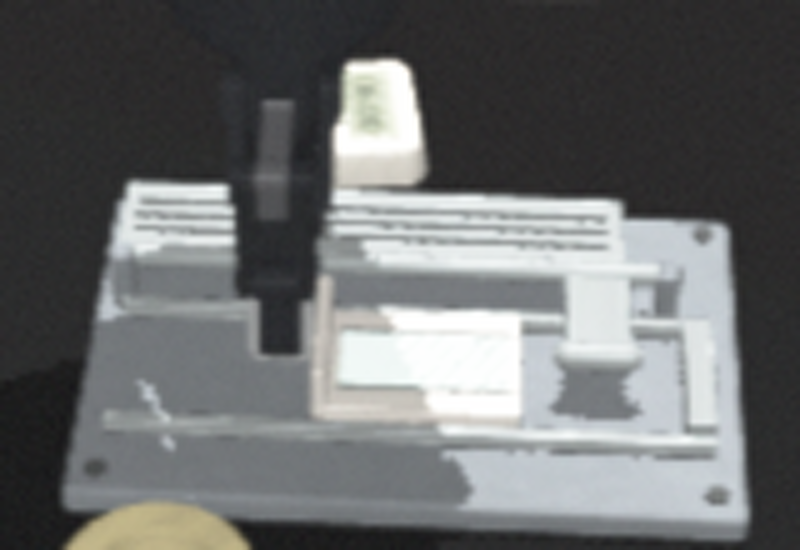

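The finger is on the lip (crop 315,340), the holder has moved about 22 mm, and the clip is at 0.31. I'll lift slightly and carry on.

Call:
drive_tool(commands="0.0283 -0.0098 0.004 0 0 0 70;0.0283 -0.0098 0 0 0 0 70;0.0283 -0.0098 0 0 0 0 70;0.0283 -0.0098 0 0 0 0 70;0.0283 -0.0098 0 0 0 0 70;0.0283 -0.0098 0 0 0 0 70;0.0283 -0.0098 0 0 0 0 70")

```text
time_s: 7.03
eef_pos: [530.6, 124.3, 35.8]
ee_rot: [-0.0, 0.986, -0.166, -0.001]
force: [-7.6, 2.3, 9.4]
grip_width: 0.703
grip_force: 5.1
```

Call:
drive_tool(commands="0.0283 -0.0098 0 0 0 0 70;0.0283 -0.0098 0 0 0 0 70;0.0283 -0.0098 0 0 0 0 70;0.0283 -0.0098 0 0 0 0 70;0.0283 -0.0098 0 0 0 0 70;0.0283 -0.0098 0 0 0 0 70;0.0283 -0.0098 0 0 0 0 70")

```text
time_s: 7.62
eef_pos: [550.5, 117.5, 35.8]
ee_rot: [-0.0, 0.986, -0.166, -0.001]
force: [-6.8, 2.6, 9.6]
grip_width: 0.7
grip_force: 5.0
```

```bash
python3 - <<'E'
from rig import *
from ang import *
s=sense();print(s["eef_pos"],s["force"],s["grip_width"])
p=capture("side");pickle.dump(p,open("side5.pkl","wb")); print(angle(p))
cv2.imwrite("pics/a5.png",cv2.resize(p["pixels"][155:265,250:410],(800,550),interpolation=2))
E
```

```text
[550.4668413  117.492169    35.82216454] [-6.78658022  2.56533727  9.59370526] 0.699787948024001
(np.float64(-0.578706892112308), np.float64(193.6398104265403), np.float64(0.2919238771590029))
```

View pics/a5.png

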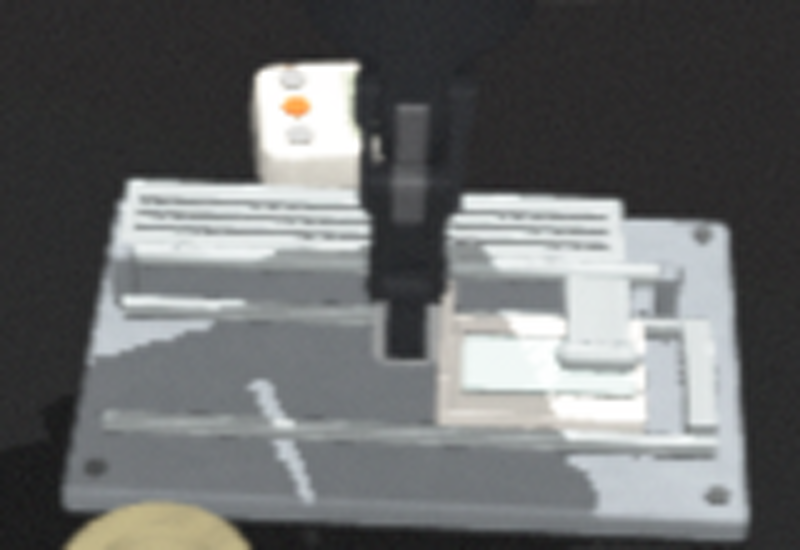

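The jaw is over the plate and clear of it. The holder's front edge (crop 647) is about 12 mm short of the stop face (crop about 683). I'll push on and watch the force.

Call:
drive_tool(commands="0.0283 -0.0098 0 0 0 0 70;0.0283 -0.0098 0 0 0 0 70;0.0283 -0.0098 0 0 0 0 70;0 0 0 0 0 0 70")

```text
time_s: 8.0
eef_pos: [559.5, 114.4, 35.9]
ee_rot: [-0.0, 0.986, -0.166, -0.001]
force: [-4.9, 1.3, 10.1]
grip_width: 0.703
grip_force: 4.5
```

Call:
drive_tool(commands="0.0142 -0.0049 0 0 0 0 70;0 0 0 0 0 0 70")

```text
time_s: 8.17
eef_pos: [560.6, 114.0, 35.9]
ee_rot: [-0.0, 0.986, -0.166, -0.001]
force: [-5.5, 1.8, 8.5]
grip_width: 0.7
grip_force: 4.6
```

Call:
drive_tool(commands="0.0142 -0.0049 0 0 0 0 70;0 0 0 0 0 0 70")

```text
time_s: 8.33
eef_pos: [562.0, 113.5, 35.9]
ee_rot: [-0.0, 0.986, -0.166, -0.001]
force: [-6.6, 3.6, 9.2]
grip_width: 0.699
grip_force: 4.6
```

Call:
drive_tool(commands="0.0142 -0.0049 0 0 0 0 70;0 0 0 0 0 0 70")

```text
time_s: 8.5
eef_pos: [563.3, 113.1, 35.9]
ee_rot: [-0.0, 0.986, -0.166, -0.001]
force: [-6.9, 2.3, 9.7]
grip_width: 0.703
grip_force: 4.9
```

Call:
drive_tool(commands="0.0142 -0.0049 0 0 0 0 70;0 0 0 0 0 0 70")

```text
time_s: 8.67
eef_pos: [563.5, 113.0, 35.9]
ee_rot: [-0.0, 0.986, -0.166, -0.003]
force: [-12.7, 4.0, 13.2]
grip_width: 0.702
grip_force: 9.5
```

Call:
drive_tool(commands="0.0142 -0.0049 0 0 0 0 70;0 0 0 0 0 0 70")

```text
time_s: 8.83
eef_pos: [563.6, 113.0, 35.7]
ee_rot: [-0.0, 0.986, -0.166, -0.005]
force: [-19.9, 6.6, 19.7]
grip_width: 0.698
grip_force: 12.8
```

Call:
drive_tool(commands="0.0142 -0.0049 0 0 0 0 70;0 0 0 0 0 0 70")

```text
time_s: 9.0
eef_pos: [563.8, 112.9, 35.7]
ee_rot: [-0.0, 0.986, -0.166, -0.006]
force: [-26.4, 8.1, 24.5]
grip_width: 0.702
grip_force: 16.3
```

Solid stop, at TCP stage travel that matches home. I'll back the finger off the lip with the bar still held, then check.

Call:
drive_tool(commands="-0.0283 0.0098 0 0 0 0 70;-0.0189 0.0066 0 0 0 0 70;-0.0189 0.0066 0 0 0 0 70;-0.0094 0.0033 0 0 0 0 70;0 0 0 0 0 0 70")

```text
time_s: 9.42
eef_pos: [562.7, 113.5, 37.1]
ee_rot: [-0.0, 0.986, -0.167, 0.003]
force: [3.3, -1.2, 8.3]
grip_width: 0.699
grip_force: 3.7
```

```bash
python3 - <<'E'
from rig import *
from ang import *
s=sense();print(s["eef_pos"],s["force"],s["grip_width"])
p=capture("side");pickle.dump(p,open("side6.pkl","wb")); print(angle(p))
im=cv2.resize(p["pixels"][165:255,310:430],(800,600),interpolation=2)
for xh,c in((40,(0,0,255)),):
  for P in([(xh+35,25,20),(xh+35,-25,20),(xh-35,-25,20)],):
    cv2.polylines(im,[np.int32((proj(p,S2W(q,P))-[310,165])*6.667)],False,c,1)
cv2.imwrite("pics/a6.png",im)
E
```

```text
[562.74969002 113.50995742  37.11738045] [ 3.26565842 -1.208374    8.33441819] 0.6994400371185522
(np.float64(-0.578706892112308), np.float64(192.36255319148935), np.float64(0.2375933476388927))
```

View pics/a6.png

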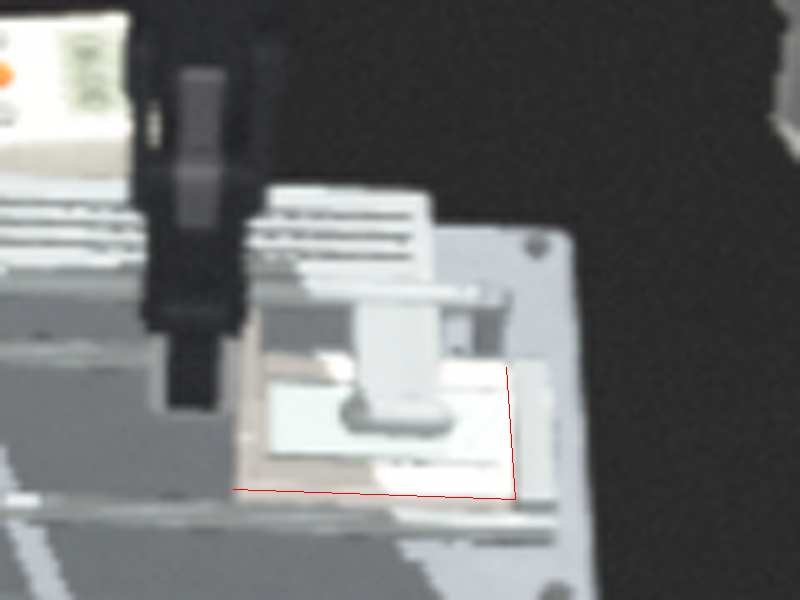

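The holder is home: its front edge (crop 507–515, 370–500) meets the stop, matching the prediction. Next I back off a bit more, then let the bar up smoothly and rise clear.

Call:
drive_tool(commands="-0.0283 0.0098 0 0 0 0 70;-0.0189 0.0066 0 0 0 0 70;0 0 0 0 0 0 70;0 0 0.02 0 0 0 70;0 0 0.02 0 0 0 70;0 0 0.02 0 0 0 70;0 0 0.02 0 0 0 70;0 0 0.02 0 0 0 70;0 0 0.02 0 0 0 70;0 0 0.03 0 0 0 70;0 0 0.1 0 0 0 70;0 0 0.3 0 0 0 70;0 0 0.3 0 0 0 70;0 0 0.3 0 0 0 70;0 0 0.3 0 0 0 70")

```text
time_s: 10.72
eef_pos: [555.9, 115.4, 183.0]
ee_rot: [-0.0, 0.986, -0.166, 0.0]
force: [0.9, 1.4, -0.5]
grip_width: 0.702
grip_force: 0.0
```

Call:
drive_tool(commands="-0.1 -0.3 0.1 0 0 0 70;-0.1 -0.3 0.1 0 0 0 70;-0.1 -0.3 0.1 0 0 0 70;-0.1 -0.3 0 0 0 0 70;-0.1 -0.3 0 0 0 0 70;-0.1 -0.3 0 0 0 0 70;-0.1 -0.3 0 0 0 0 70;-0.1 -0.3 0 0 0 0 70;0 0 0 0 0 0 70;0 0 0 0 0 0 70;0 0 0 0 0 0 70")

```text
time_s: 11.63
eef_pos: [476.2, -124.3, 211.2]
ee_rot: [-0.0, 0.986, -0.166, 0.0]
force: [0.2, -0.1, 0.3]
grip_width: 0.7
grip_force: 0.0
```

```bash
python3 - <<'E'
from rig import *
from ang import *
s=sense();print(s["eef_pos"],s["force"],s["time_s"])
p=capture("side"); print(angle(p))
t=capture("top")
cv2.imwrite("pics/a7.png",np.hstack([cv2.resize(t["pixels"][150:300,215:315],(400,600),interpolation=2),cv2.resize(p["pixels"][150:300,310:410],(400,600),interpolation=2)]))
E
```

```text
[ 476.1942121  -124.268098    211.16614327] [ 0.1960827  -0.14831481  0.26217029] 11.6333
(np.float64(-0.578706892112308), np.float64(190.05521472392638), np.float64(0.13444972831341234))
```

View pics/a7.png

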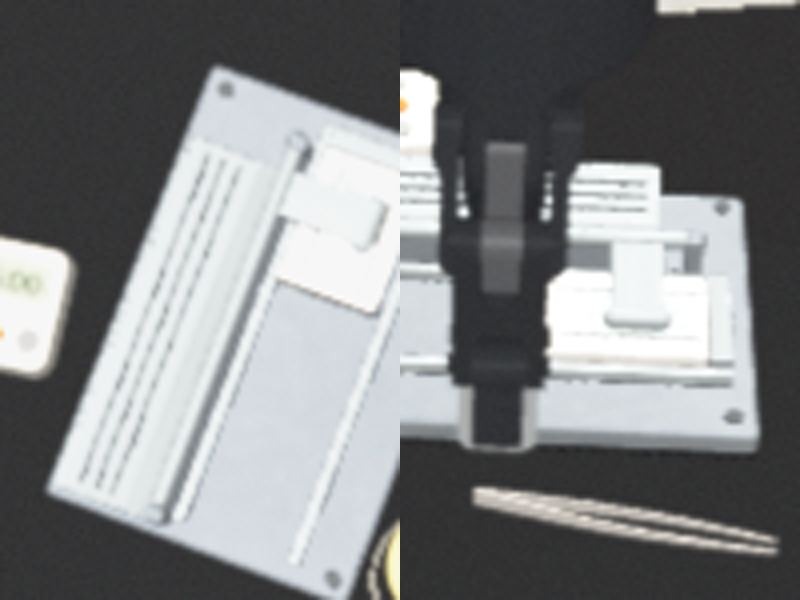

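The holder is against the stop, the jaw rests on it (clip 0.134), nothing else has moved, and the arm is clear.

```bash
python3 -c "from rig import *; print(finish_job())"
```

```text
the job is handed in; nothing more can be done
None
```

The slide holder is fully home against the end stop with the clip closed on it (about 0.13 rad); the arm is clear, the tape roll, timer and tweezers looked undisturbed, and the job was handed in at about 11.7 s.

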